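# Snap the vacuum pen back into the tool rack

## Task

Put the vacuum pick-up pen back in the tool rack: press its barrel into the one empty pair of spring clips, centred between them and with its nozzle pointing the same way as the bristles of the brush in the rack, until it snaps fully home in both clips. Do not ram it: stop pushing as soon as it is home, then let go, and leave the heatsink, the paste jar and the solder reel where they stand.

Things in the scene. Friction and masses are not known exactly. Their poses are not given: they have to be found in the camera images.
- vacuum_pen: Loose vacuum pick-up pen, dark barrel with a thin bent metal nozzle, 12 x 188 x 14 mm, about 30 g, lying on the bench to the right of the rack. Origin on its underside at mid length; +y runs along the pen to the nozzle tip, +z is up. Only the barrel (from y = -94 to +22 mm, 12 mm wide, z = 1 to 13 mm) is solid: grip it across its 12 mm width.
- pen_barrel (a point): Middle of the pen's barrel, a good place to grip: 36 mm behind the pen's origin, 7 mm above the pen's underside. Same axes as the pen.
- pen_tip (a point): Nozzle tip of the pen, 94 mm ahead of the pen's origin (130 mm from pen_barrel).
- tool_rack: Fixed grey metal plate 104 x 190 mm, top 10 mm above the bench, with three pairs of clips side by side 70 mm apart: one empty, one holding a red pen-shaped extractor, one a black brush, bristles to +x (both fixed there). Which pair is empty varies. Origin under the plate's centre on the bench; +x is the way the tools' tips point, y goes from pair to pair.
- empty_clips: The empty pair of sheet-steel spring clips on the rack (fixed). Origin on the bench under the middle of the pair; +x is the way the pen's tip must point, z is up. The two clips stand at x = -34 and +34 mm, each 12 mm long (14 mm at its foot), so 54 mm is open between them for a gripper, down to the 10 mm plate. Each clip has two jaws that spring apart sideways (along y).
- clip_seat (a point): Where pen_barrel lies when the pen is fully home and centred: 32 mm above the bench over the origin of empty_clips, same axes. The barrel's underside then rests on pads 26 mm above the bench and the lips have closed over its top.
- heatsink: Bystander, loose: black finned heatsink, 38 x 38 x 20 mm, in front of the gap between rack and pen.
- paste_jar: Bystander, loose: white jar with screw lid, 47 mm across, 44 mm high, front right.
- solder_spool: Bystander, loose: solder reel standing on its flange, 66 mm across, 46 mm high, back right.
- clip_lips (a point): Middle of the pair at the height of the jaws' inturned lips, 39 mm above the bench: 7 mm apart, above them the mouth flares to 19 mm at its rim, 49 mm above the bench. Pushed straight down, the 12 mm barrel meets a resistance that rises to about 8 to 15 N (more if fast) as its underside passes the lips, falls to a few newtons for the next 12 mm, then the lips snap over its top and it lands on the pads.

How it is judged:
By the outcome, as a careful person would: the job done as asked, in the order asked, and still so for the second after the job is handed in, with the robot touching nothing.
It also fails if it takes over 54 s, if anything falls off the work surface, if the arm or the gripper's body presses on something with over 40 N, if the wrist force passes 120 N, or if a joint passes its speed limit or range.

## Robot

A 6-joint arm with a two-finger parallel gripper is mounted at the origin on a cart in front of the work surface, level with it; the furniture and walls round the work are solid. World frame = base frame: x ahead of the robot, y to its left, z up, the work surface at z = 0. Lengths are in m, angles in rad, forces in N, time in s.
With the tool pointing down it reaches from about 0.225 to 0.725 m from the base axis. Payload 3.1 kg.
Tool frame: the origin (TCP) lies at the very end of the fingers, on their centre line; the grasp point (between the pads) lies 19 mm behind it; z points along the fingers, y is the line along which they close (so a half turn about z gives the same grasp; the last joint's range is limited). The gripper opens to 85 mm and grips with 20 to 120 N. Pads are 22 mm wide; open, the fingers measure 114 mm over their backs; the gripper's body (76 mm by 85 mm) begins 54 mm behind the grasp point. The pads swing forward as they close: fully open they stand 13 mm farther back than shut.
Start: joints at [-1.249, 0.048, 0.099, 1.622, 0, 1.443], TCP at [0.228, -0.473, 0.231] pointing down, gripper open.
Joint ranges: [-2.91, 2.91], [-0.99, 1.94], [-1.21, 1.42], [-2.12, 2.29], [-1.49, 1.47], [-3.14, 3.14]. Speed limits (rad/s): [2.79, 2.79, 3.14, 3.14, 3.14, 3.14].

## Interface

Orientations are given as a unit quaternion [x, y, z, w].
In Python, from bench import bot, cams gives the robot as it stands. The module is installed in compiled form; this text tells all that it offers.
- The arm moves only by the tool step_arm, never from a script. Its argument "targets" is a list of rows, each a list of 5 numbers: the opening, from -1 (shut) to 1 (fully open), then the shift along the tool's x, y, z in mm, then the turn about the tool's z in degrees. A call has 1 to 20 rows; each row is the pose to reach, as a shift and turn from the pose commanded when the call began, along the tool's axes at that moment; what a row does not reach only later rows make up. A row lasts 1/8 s, in which the tool goes at most 62.5 mm and 10.7 degrees, less where a joint would pass 70% of its speed; a pose out of reach is approached as far as the arm can. A call with a gripper value outside its range is refused whole. The fingers move at their own pace and stop on an object; "force" is the grip in N (left out, the last holds). Time passes only in rows, so rows that repeat a pose let the fingers close. It gives the time, the measured TCP pose, the force, the opening and the grip force at its end, in the units of the state.
- bot.state(): the state, without advancing time (a new reading comes with each control period).
- cams.read_camera(name): name is "scene" or "top" or "wrist"; returns a dict with "color" (384x512x3 uint8, blue, green, red), "range_z" (384x512 float32, m along the optical axis (not along the pixel's ray), 0 where there is no reading), "vertical_fov" (degrees; the focal length in pixels is half the picture's height over the tangent of half this angle, whatever the lens; pixels are square), "cx", "cy" (the principal point, pixels), "extrinsics" (4x4, takes a point from camera to world coordinates). Camera axes: x right, y down, z forward; pixel columns grow to the right and rows downward; lengths in m; the calibration is good to about 2 mm. A picture is of the moment at which its call begins.
- bot.close_job(): hands the job in; it is judged then, once.
The state is a dict: "t": time; "joint_pos": joint angles; "qvel": joint speeds; "effort": joint torques, N m; "eef_pos": TCP position; "tcp_rot": TCP orientation; "force": force on the tool from outside, world axes, zero at the start; "moment": the same for the moment, N m; "gripper_width": finger opening in m; "finger_force": force on a finger pad.
Only numpy, scipy, OpenCV 4.12 (cv2) and the standard library are available. Lean on these libraries where they do the work, as an engineer would, in place of code of your own. Each camera call takes 0.05 s, during which the arm holds its last target. There are 200 camera calls.

## Working session

There is one attempt and no reset: what is moved stays moved. The work goes in short steps, Python scripts to look and compute and a tool call to move; the robot and the scene stay as the last step left them, time stands still between calls to the robot, and variables do not carry over. Pictures are saved under pics/ and viewed, at most 10 in all, crops included, and the job is handed in when it is done.

Besides the shell and the picture viewer there is one more tool, called after "Request:" as name(argument=value, ...), one argument or row to a line, values as JSON. step_arm: Moves the arm, as the interface text tells. Its arguments: {"type":"object","properties":{"targets":{"type":"array"},"force":{"type":"number"}},"required":["targets"]}

```bash
mkdir -p pics; cat > h.py <<'E'
import numpy as np, cv2
from bench import bot, cams
def get(n):
    c=cams.read_camera(n); c['f']=c['color'].shape[0]/2/np.tan(np.radians(c['vertical_fov'])/2); return c
def pt(c,u,v):
    z=float(c['range_z'][int(v),int(u)]); E=np.array(c['extrinsics'])
    return (E@[(u-c['cx'])*z/c['f'],(v-c['cy'])*z/c['f'],z,1])[:3]
def ray(c,u,v,h):
    E=np.array(c['extrinsics']); d=E[:3,:3]@[(u-c['cx'])/c['f'],(v-c['cy'])/c['f'],1]; o=E[:3,3]
    return o+d*(h-o[2])/d[2]
def cloud(c):
    v,u=np.mgrid[:384,:512]; z=c['range_z']; E=np.array(c['extrinsics'])
    p=np.stack([(u-c['cx'])*z/c['f'],(v-c['cy'])*z/c['f'],z],-1)@E[:3,:3].T+E[:3,3]
    return p
E
python3 - <<'E'
from h import *
for n in ('top','scene'):
    c=get(n); cv2.imwrite(f'pics/{n}0.png',c['color']); print(n,c['f'],c['cx'],c['cy'],np.round(c['extrinsics'],3))
s=bot.state(); print({k:np.round(v,3) for k,v in s.items()})
E
```

```text
top 401.7423101796363 255.3226796487809 192.6965466006931 [[ 0.006 -0.984  0.178  0.348]
 [-1.    -0.004  0.012 -0.149]
 [-0.011 -0.178 -0.984  1.025]
 [ 0.     0.     0.     1.   ]]
scene 385.9496785815223 254.63411133663445 188.40684158944578 [[ 0.568 -0.446  0.691 -0.159]
 [-0.823 -0.316  0.472 -0.61 ]
 [ 0.007 -0.837 -0.547  0.596]
 [ 0.     0.     0.     1.   ]]
{'t': np.float64(0.1), 'joint_pos': array([-1.249,  0.049,  0.098,  1.622,  0.   ,  1.443]), 'qvel': array([ 0.001, -0.001,  0.002, -0.001,  0.001,  0.002]), 'effort': array([ 4.0000e-03, -3.3985e+01,  3.2094e+01,  1.6000e-02,  0.0000e+00,
       -0.0000e+00]), 'eef_pos': array([ 0.228, -0.472,  0.23 ]), 'tcp_rot': array([ 0.975,  0.223, -0.   , -0.001]), 'force': array([-0.112, -0.246, -1.083]), 'moment': array([0.027, 0.047, 0.039]), 'finger_force': np.float64(0.0), 'gripper_width': np.float64(0.086)}
```

View pics/top0.png

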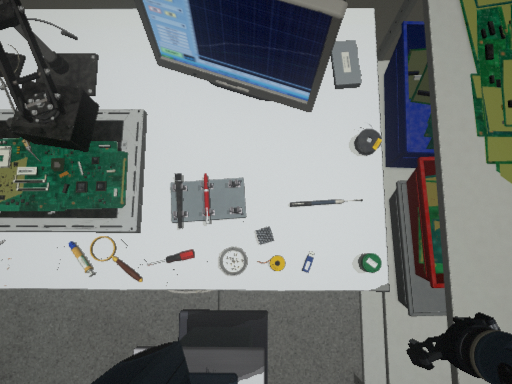

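View pics/scene0.png

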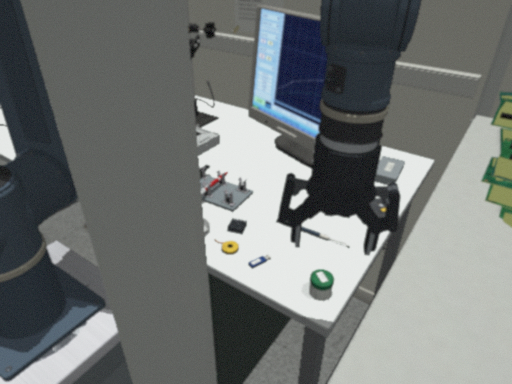

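The top view shows the brush at column 179, the red extractor at 206 and the empty pair near 234. The pen runs from (290,205) to (363,201), with its thin nozzle to the right. I'll zoom in on the rack and measure both.

```bash
python3 - <<'E'
from h import *
c=get('top'); im=c['color']
a=cv2.resize(im[165:240,160:260],None,fx=7,fy=7,interpolation=cv2.INTER_CUBIC)[:,:,:]
b=cv2.resize(im[190:215,280:370],None,fx=7.7,fy=3,interpolation=cv2.INTER_CUBIC)[:, :700]
cv2.imwrite('pics/crop.png',np.vstack([a,b])[:600])
P=cloud(c)
# pen
g=im.max(2).astype(int); bx=np.zeros_like(g,bool); bx[190:215,280:335]=1
m=bx&(g<110); v,u=np.nonzero(m); r=cv2.minAreaRect(np.stack([u,v],1).astype(np.float32)); print('barrel px',r,len(u))
bp=cv2.boxPoints(r); print([np.round(ray(c,*q,0.010),4) for q in bp])
# rack plate: 
z=P[...,2]; 
for (uu,vv) in [(220,200),(234,200),(240,215),(173,180),(179,200),(264,236),(370,262),(368,142)]: print(uu,vv,np.round(P[vv,uu],4))
bx[:]=0; bx[170:235,215:255]=1
m=bx&(z>0.025); v,u=np.nonzero(m); n,l,s,ce=cv2.connectedComponentsWithStats(m.astype(np.uint8)); 
for i in range(1,n): print(s[i],ce[i],np.round(P[l==i].mean(0),4),np.round(P[l==i].max(0),4))
E
```

```text
Traceback (most recent call last):
ValueError: all the input array dimensions except for the concatenation axis must match exactly, but along dimension 1, the array at index 0 has size 700 and the array at index 1 has size 693
```

```bash
python3 - <<'E'
from h import *
c=get('top'); im=c['color']
a=cv2.resize(im[165:240,160:260],None,fx=7,fy=7,interpolation=cv2.INTER_CUBIC)
cv2.imwrite('pics/crop.png',a)
P=cloud(c)
g=im.max(2).astype(int); bx=np.zeros_like(g,bool); bx[190:215,280:335]=1
m=bx&(g<110); v,u=np.nonzero(m); r=cv2.minAreaRect(np.stack([u,v],1).astype(np.float32)); print('barrel px',r,len(u))
bp=cv2.boxPoints(r); print([np.round(ray(c,*q,0.010),4) for q in bp])
z=P[...,2]
for (uu,vv) in [(220,200),(234,200),(240,215),(173,180),(179,200),(264,236),(370,262),(368,142)]: print(uu,vv,np.round(P[vv,uu],4))
bx[:]=0; bx[170:235,215:255]=1
m=bx&(z>0.025); n,l,s,ce=cv2.connectedComponentsWithStats(m.astype(np.uint8))
for i in range(1,n): print(s[i],ce[i],np.round(P[l==i].mean(0),4),np.round(P[l==i].max(0),4))
E
```

```text
barrel px ((312.0000305175781, 203.0), (3.992210626602173, 44.28858947753906), 86.42366790771484) 156
[array([ 0.5063, -0.2253,  0.01  ]), array([ 0.5139, -0.3382,  0.01  ]), array([ 0.5036, -0.3385,  0.01  ]), array([ 0.496 , -0.2258,  0.01  ])]
220 200 [ 0.5117 -0.0466  0.0095]
234 200 [ 0.5122 -0.0824  0.0075]
240 215 [ 0.473  -0.0986  0.0121]
173 180 [ 0.5659  0.0787 -0.0009]
179 200 [0.5071 0.0535 0.035 ]
264 236 [ 0.421  -0.1597  0.    ]
370 262 [ 0.3571 -0.4141  0.043 ]
368 142 [ 0.6571 -0.4224  0.0426]
[229 171   1   1   1] [229. 171.] [ 0.3475 -0.1494  1.0254] [ 0.3475 -0.1494  1.0254]
[215 175   1   1   1] [215. 175.] [ 0.3475 -0.1494  1.0254] [ 0.3475 -0.1494  1.0254]
[233 178   1   1   1] [233. 178.] [ 0.3475 -0.1494  1.0254] [ 0.3475 -0.1494  1.0254]
[229 179   9   7  47] [233.31914894 182.40425532] [ 0.5475 -0.0834  0.0603] [ 0.5583 -0.0717  1.0254]
[253 178   1   1   1] [253. 178.] [ 0.3475 -0.1494  1.0254] [ 0.3475 -0.1494  1.0254]
[227 180   1   1   1] [227. 180.] [ 0.3475 -0.1494  1.0254] [ 0.3475 -0.1494  1.0254]
[254 188   1   1   1] [254. 188.] [ 0.3475 -0.1494  1.0254] [ 0.3475 -0.1494  1.0254]
[222 196   1   1   1] [222. 196.] [ 0.3475 -0.1494  1.0254] [ 0.3475 -0.1494  1.0254]
[230 206  10   7  45] [234.95555556 208.88888889] [ 0.4846 -0.0873  0.0407] [ 0.4915 -0.0758  0.0519]
[218 224   1   1   1] [218. 224.] [ 0.3475 -0.1494  1.0254] [ 0.3475 -0.1494  1.0254]
[227 229   1   1   1] [227. 229.] [ 0.3475 -0.1494  1.0254] [ 0.3475 -0.1494  1.0254]
[245 229   1   1   1] [245. 229.] [ 0.3475 -0.1494  1.0254] [ 0.3475 -0.1494  1.0254]
```

View pics/crop.png

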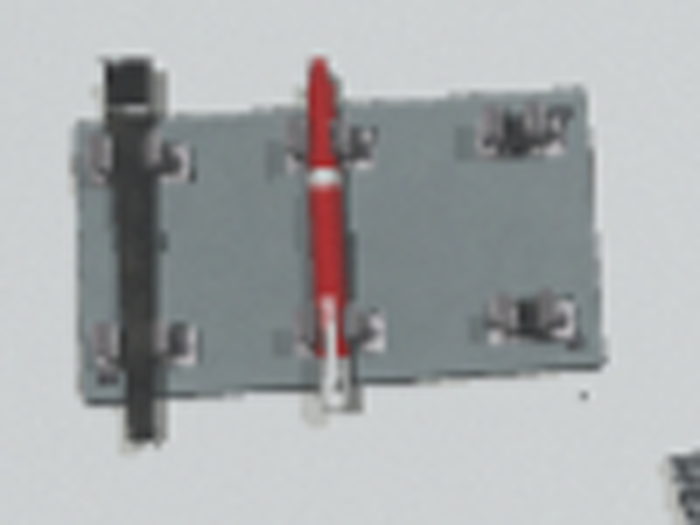

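The brush's wide bristle end, with its ferrule, is at the top of the crop near (127,80). That is world +x, the same way as the extractor tip. The empty pair is the right one, at crop (520,130) and (535,315). I'll move above the pen next.

Request:
step_arm(
  targets=[
    [1, 33, -5, 0, -7],
    [1, 66, -10, 0, -14],
    [1, 100, -15, 0, -21],
    [1, 133, -20, 0, -28],
    [1, 166, -25, 10, -35],
    [1, 200, -30, 20, -42],
    [1, 233, -35, 30, -49],
    [1, 266, -40, 40, -56],
    [1, 300, -45, 50, -63],
    [1, 332, -50, 60, -68],
    [1, 332, -50, 60, -68],
    [1, 332, -50, 60, -68],
  ],
  force=60,
)

```text
t: 1.7
eef_pos: [0.5051, -0.2835, 0.1711]
tcp_rot: [0.684, 0.73, -0.0, -0.0]
force: [0.7, 0.4, 0.4]
gripper_width: 0.0853
finger_force: 0.0
```

```bash
cat > m.py <<'E'
from h import *
from scipy.spatial.transform import Rotation as R
def tool(s):
    M=R.from_quat(s['tcp_rot']).as_matrix(); return M
def show(name):
    c=get('wrist'); cv2.imwrite(f'pics/{name}.png',c['color']); s=bot.state(); M=tool(s)
    print('tcp',np.round(s['eef_pos'],4),'toolx yaw',np.degrees(np.arctan2(M[1,0],M[0,0])).round(2),'tilt',np.round(M[:,2],4),'j',np.round(s['joint_pos'],2),'F',np.round(s['force'],2)); return c,s,M
E
python3 - <<'E'
from m import *
c,s,M=show('w1')
E=np.array(c['extrinsics']); print(np.round(E,3),c['f'])
q=np.array([.505,-.282,.01]); p=E[:3,:3].T@(q-E[:3,3]); print('pen expected px',p[:2]/p[2]*c['f']+[c['cx'],c['cy']])
E
```

```text
tcp [ 0.505  -0.2839  0.1715] toolx yaw 93.71 tilt [-2.e-04 -4.e-04 -1.e+00] j [-0.63  0.18  0.13  1.52 -0.    0.88] F [-0.82  0.38  0.93]
[[ 0.998  0.062  0.019  0.5  ]
 [ 0.065 -0.947 -0.315 -0.203]
 [-0.001  0.315 -0.949  0.314]
 [ 0.     0.     0.     1.   ]] 272.6323672362755
pen expected px [255.3817766  177.57660439]
```

View pics/w1.png

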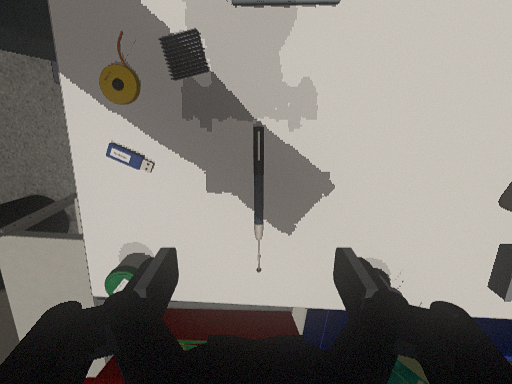

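The wrist view shows the pen upright. The dark barrel starts at (258,122), the cone is near (259,232) and the nozzle tip is at (259,270). Next I'll locate the barrel precisely.

```bash
python3 - <<'E'
from m import *
c,s,M=show('w1b'); im=c['color'].astype(int)
sub=np.zeros(im.shape[:2],bool); sub[110:280,245:273]=1
g=im.max(2)
for v in range(114,276,6):
    row=g[v,240:280]; print(v,list(row[8:30]) ) if v in(120,186,228,240,270) else 0
L=[]
for v in range(126,222,4):
    us=np.nonzero(g[v,245:273]<95)[0]+245
    if len(us): L.append(ray(c,us.mean(),v,0.0075)); w=np.linalg.norm(ray(c,us.max()+.5,v,.0075)-ray(c,us.min()-.5,v,.0075)); print(v,us.min(),us.max(),round(w*1e3,1)) if v%16==14 else 0
L=np.array(L)
d=np.linalg.svd(L-L.mean(0))[2][0]; d*=-np.sign(d[1]); print('yaw',np.degrees(np.arctan2(d[1],d[0])))
col=g[100:290,259]; print('ends',[ (v,np.round(ray(c,259,v,.009),4)) for v in (122,225,238,271)])
print(col[15:30],col[115:180])
mid=L.mean(0); print('linemid',mid)
E
```

```text
tcp [ 0.505  -0.2841  0.1717] toolx yaw 93.69 tilt [ 2.e-04 -6.e-04 -1.e+00] j [-0.63  0.18  0.13  1.52 -0.    0.88] F [-0.2  -0.65  0.83]
120 [np.int64(90), np.int64(95), np.int64(92), np.int64(93), np.int64(95), np.int64(92), np.int64(88), np.int64(116), np.int64(114), np.int64(108), np.int64(191), np.int64(205), np.int64(198), np.int64(199), np.int64(200), np.int64(195), np.int64(197), np.int64(198), np.int64(198), np.int64(194), np.int64(196), np.int64(198)]
186 [np.int64(109), np.int64(111), np.int64(111), np.int64(110), np.int64(116), np.int64(115), np.int64(53), np.int64(46), np.int64(51), np.int64(52), np.int64(50), np.int64(53), np.int64(51), np.int64(48), np.int64(45), np.int64(77), np.int64(114), np.int64(115), np.int64(111), np.int64(111), np.int64(110), np.int64(110)]
228 [np.int64(200), np.int64(197), np.int64(197), np.int64(197), np.int64(199), np.int64(201), np.int64(116), np.int64(143), np.int64(155), np.int64(171), np.int64(183), np.int64(180), np.int64(165), np.int64(157), np.int64(128), np.int64(138), np.int64(200), np.int64(200), np.int64(200), np.int64(198), np.
[... 668 characters left out ...]
t64(201), np.int64(195)]
126 253 263 12.0
142 253 263 12.3
158 253 263 12.5
174 254 263 11.6
190 254 263 11.8
206 254 263 12.0
yaw -85.76245722545714
ends [(122, array([ 0.505 , -0.2206,  0.009 ])), (225, array([ 0.5133, -0.3423,  0.009 ])), (238, array([ 0.5145, -0.36  ,  0.009 ])), (271, array([ 0.5178, -0.4076,  0.009 ]))]
[172 168 172 169 176 205 181  82  85  86  86  51  46  50  43] [ 58  57  62  56  62  86  85  80  78 127 183 182 184 180 177 173 174 173
 172 171 173 170 170 163 153 133 141 140 138 138 143 150 147 146 150 153
 175 171 162 136 141 137 134 131 131 128 130 134 130 130 132 132 112 109
 108  63 120 207 197 199 199 200 195 197 201]
linemid [ 0.50793918 -0.27744732  0.0075    ]
```

Request:
step_arm(
  targets=[
    [1, 2, 1, 20, -0.5],
    [1, 4, 2, 45, -0.5],
    [1, 6, 3.4, 70, -0.5],
    [0.5, 6, 3.4, 95, -0.5],
    [0.2, 6, 3.4, 115, -0.5],
    [0, 6, 3.4, 135, -0.5],
    [0, 6, 3.4, 150, -0.5],
    [0, 6, 3.4, 160, -0.5],
    [0, 6, 3.4, 164, -0.5],
    [0, 6, 3.4, 167, -0.5],
    [0, 6, 3.4, 167, -0.5],
    [0, 6, 3.4, 167, -0.5],
  ],
)

```text
t: 3.3
eef_pos: [0.5089, -0.2774, 0.0049]
tcp_rot: [0.68, 0.733, 0.0, 0.001]
force: [0.4, -1.3, -0.4]
gripper_width: 0.0431
finger_force: 0.0
```

```bash
python3 - <<'E'
from m import *
c,s,M=show('w2'); print(s['gripper_width'])
E
```

```text
tcp [ 0.5089 -0.2774  0.0049] toolx yaw 94.28 tilt [ 8.e-04 -5.e-04 -1.e+00] j [-0.61  0.26 -0.12  1.19  0.    0.88] F [-0.02  0.54 -0.15]
0.04264756996583015
```

View pics/w2.png

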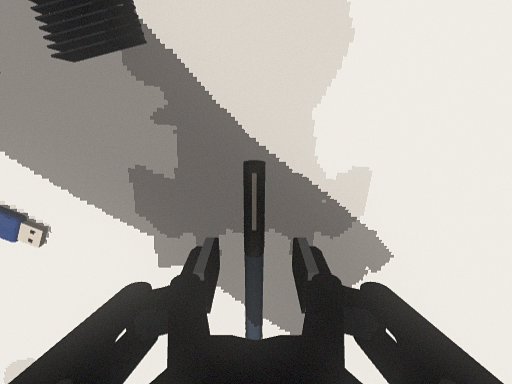

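The barrel at column 254 sits centred between the fingers (207 and 305), so I'll close and lift.

Request:
step_arm(
  targets=[
    [0, 0, 0, 2, 0],
    [-0.5, 0, 0, 2.5, 0],
    [-1, 0, 0, 2.5, 0],
    [-1, 0, 0, 2.5, 0],
    [-1, 0, 0, 2.5, 0],
    [-1, 0, 0, 2.5, 0],
    [-1, 0, 0, 2.5, 0],
    [-1, 0, 0, 2.5, 0],
  ],
  force=80,
)

```text
t: 4.35
eef_pos: [0.5086, -0.2773, 0.002]
tcp_rot: [0.68, 0.733, 0.0, 0.0]
force: [-0.2, -0.4, 2.1]
gripper_width: 0.0089
finger_force: 79.3
```

Request:
step_arm(
  targets=[
    [-1, 0, 0, -5, 0],
    [-1, 0, 0, -20, 0],
    [-1, 0, 0, -45, -4],
    [-1, 10, 0, -70, -12],
    [-1, 20, 0, -100, -20],
    [-1, 35, 0, -125, -29],
    [-1, 50, -1, -140, -38],
    [-1, 65, -1, -150, -47],
    [-1, 80, -1, -150, -56],
    [-1, 95, -2, -150, -65],
    [-1, 105, -2, -150, -74],
    [-1, 107, -2, -150, -83],
    [-1, 107, -2, -150, -88],
    [-1, 107, -2, -150, -90],
    [-1, 107, -2, -150, -90],
    [-1, 107, -2, -150, -90],
  ],
)

```text
t: 6.35
eef_pos: [0.4985, -0.1707, 0.152]
tcp_rot: [-0.037, 0.999, -0.0, 0.0]
force: [0.8, -0.4, -0.4]
gripper_width: 0.0089
finger_force: 79.2
```

```bash
python3 - <<'E'
from m import *
c,s,M=show('w3'); print(s['gripper_width'],s['finger_force'])
E
```

```text
tcp [ 0.4985 -0.1707  0.1519] toolx yaw -175.77 tilt [ 1.e-04 -0.e+00 -1.e+00] j [-0.46  0.05 -0.06  1.46 -0.   -0.53] F [ 0.06 -0.63 -0.71]
0.009160908175146908 79.17180061340332
```

View pics/w3.png

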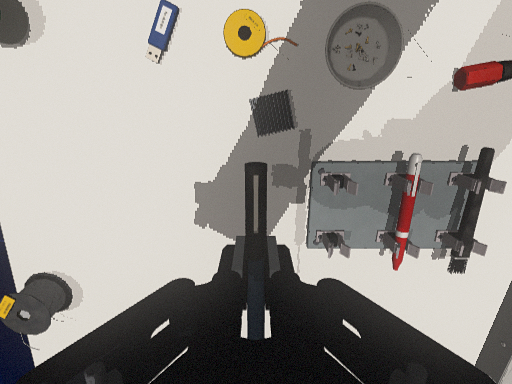

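The wrist view shows the pen held with its rear end up the image (world -x) at (256,165). Its nozzle points down, the same way as the bristles at (458,268). The empty clips are near (335,182) and (330,240). I'll measure the plate, the clips and the held pen.

```bash
python3 - <<'E'
from m import *
c,s,M=show('w4'); im=c['color']; P=cloud(c); z=P[...,2]; ok=c['range_z']>0
# clips
m=np.zeros(z.shape,bool); m[150:265,305:372]=1
m&=ok&(z>0.028)&(z<0.055)
n,l,st,ce=cv2.connectedComponentsWithStats(m.astype(np.uint8))
for i in range(1,n):
    if st[i][4]>10: q=P[l==i]; print('clip',st[i],np.round(q.mean(0),4),'min',np.round(np.percentile(q,3,0),4),'max',np.round(np.percentile(q,97,0),4))
# plate
hsv=cv2.cvtColor(im,cv2.COLOR_BGR2HSV); g=im.max(2)
pm=np.zeros(z.shape,bool); pm[150:260,300:500]=1
pm&=ok&(z>0.006)&(z<0.0135)&(g<170)
pm=cv2.morphologyEx(pm.astype(np.uint8),cv2.MORPH_OPEN,np.ones((3,3)))
n,l,st,ce=cv2.connectedComponentsWithStats(pm); k=1+np.argmax(st[1:,4]); v,u=np.nonzero(pm)
W=np.array([ray(c,a,b,.010)[:2] for a,b in zip(u,v)]).astype(np.float32)
r=cv2.minAreaRect(W*1000); print('plate',r,np.round(cv2.boxPoints(r),1))
# edges: left edge col per row, top/bottom row per column
def fit(A): A=np.array(A); 
def line(pts):
    vx,vy,x0,y0=cv2.fitLine(np.float32([ray(c,a,b,.010)[:2]*1000 for a,b in pts]),cv2.DIST_HUBER,0,.01,.01).ravel(); return vx,vy,x0,y0
le=[(u[v==r_].min()-.5,r_) for r_ in range(175,240)]
te=[(c_,v[u==c_].min()-.5) for c_ in range(345,385)]; be=[(c_,v[u==c_].max()+.5) for c_ in range(345,375)]
for nme,e in(('left',le),('top(-x)',te),('bot(+x)',be)): L=line(e); print(nme,np.round(L,3),np.degrees(np.arctan2(L[1],L[0])).round(2))
# pen in hand
zc=s['eef_pos'][2]+.005
L=[]
for vv in range(172,228,3):
    us=np.nonzero(g[vv,235:280]<70)[0]+235
    L.append(ray(c,(us.min()+us.max())/2,vv,zc)); 
L=np.array(L)*1000; f=cv2.fitLine(L[:,:2].astype(np.float32),cv2.DIST_HUBER,0,.01,.01).ravel(); print('pen',f,np.degrees(np.arctan2(f[1],f[0])), 'rear row',[ (vv,g[vv,256]) for vv in range(156,170)])
print('rear pt',ray(c,256,163,zc+.003))
cr=cv2.resize(im[140:270,295:425],None,fx=4.6,fy=4.6,interpolation=cv2.INTER_CUBIC); cv2.imwrite('pics/c4.png',cr)
E
```

```text
tcp [ 0.4985 -0.1707  0.1519] toolx yaw -175.76 tilt [-0. -0. -1.] j [-0.46  0.05 -0.06  1.46 -0.   -0.53] F [-0.93 -0.29 -0.35]
clip [330 178  11  18 120] [ 0.4867 -0.0944  0.0413] min [ 0.4815 -0.097   0.029 ] max [ 0.493  -0.0903  0.0504]
clip [345 178  14  18 166] [ 0.486  -0.0792  0.0436] min [ 0.4804 -0.0826  0.0295] max [ 0.492  -0.0756  0.0497]
clip [325 238   9  21 113] [ 0.5541 -0.0894  0.0409] min [ 0.5492 -0.0921  0.0288] max [ 0.561  -0.0851  0.0498]
clip [339 238  12  21 144] [ 0.5532 -0.0741  0.0431] min [ 0.548  -0.0773  0.0288] max [ 0.5599 -0.0703  0.05  ]
plate ((515.1758422851562, -22.24683380126953), (103.5973892211914, 175.09275817871094), 4.207745552062988) [[ 457.1   61.3]
 [ 469.9 -113.4]
 [ 573.3 -105.8]
 [ 560.4   68.9]]
left [ 9.98000e-01  7.10000e-02  5.22317e+02 -1.09389e+02] 4.05
top(-x) [ 7.40000e-02 -9.97000e-01  4.66319e+02 -5.67370e+01] -85.78
bot(+x) [ 7.30000e-02 -9.97000e-01  5.68807e+02 -3.62060e+01] -85.79
pen [ 9.9728078e-01  7.3696010e-02  4.6387045e+02 -1.7326225e+02] 4.226301 rear row [(156, np.uint8(131)), (157, np.uint8(123)), (158, np.uint8(130)), (159, np.uint8(132)), (160, np.uint8(132)), (161, np.uint8(119)), (162, np.uint8(47)), (163, np.uint8(40)), (164, np.uint8(44)), (165, np.uint8(45)), (166, np.uint8(43)), (167, np.uint8(51)), (168, np.uint8(46)), (169, np.uint8(50))]
rear pt [ 0.44562723 -0.17436064  0.15987194]
```

View pics/c4.png

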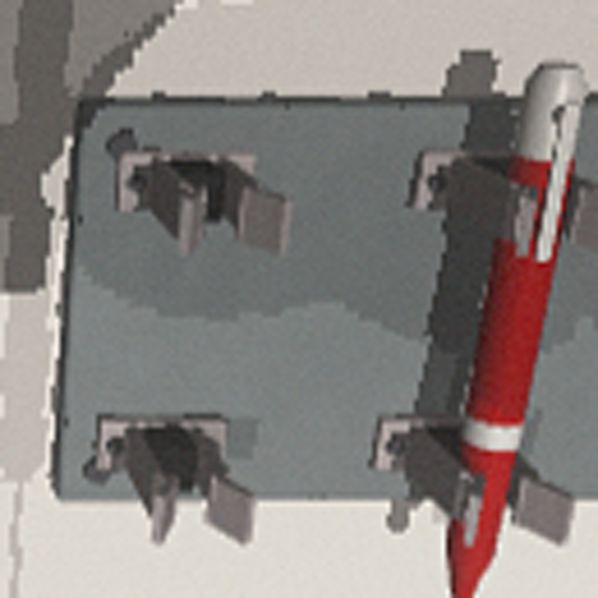

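The plate yaw is 4.2°, matching the held pen. The clip centre is about (0.5205, -0.084), with both mouths clear. Now I'll hover just above the rim, where the wrist camera can compare pen and clips directly.

Request:
step_arm(
  targets=[
    [-1, -3, 10, 0, 0],
    [-1, -8, 25, 0, 0],
    [-1, -13, 42, 0, 0],
    [-1, -18, 60, 0, 0],
    [-1, -22, 75, 0, 0],
    [-1, -24, 84.7, 0, 0],
    [-1, -24, 84.7, 15, 0],
    [-1, -24, 84.7, 35, 0],
    [-1, -24, 84.7, 55, 0],
    [-1, -24, 84.7, 75, 0],
    [-1, -24, 84.7, 88, 0],
    [-1, -24, 84.7, 93, 0],
    [-1, -24, 84.7, 93, 0],
    [-1, -24, 84.7, 93, 0],
  ],
)

```text
t: 8.2
eef_pos: [0.5169, -0.0847, 0.0598]
tcp_rot: [-0.037, 0.999, -0.0, 0.001]
force: [-0.0, 0.3, -0.4]
gripper_width: 0.0094
finger_force: 79.2
```

```bash
python3 - <<'E'
from m import *
c,s,M=show('w5'); im=c['color']; P=cloud(c)
cv2.imwrite('pics/c5.png',cv2.resize(im[60:260,130:390],None,fx=3,fy=3,interpolation=cv2.INTER_CUBIC))
E
```

```text
tcp [ 0.5169 -0.0846  0.0598] toolx yaw -175.73 tilt [ 1.8e-03 -5.0e-04 -1.0e+00] j [-0.29  0.08 -0.21  1.28  0.   -0.36] F [0.99 0.49 0.12]
```

View pics/c5.png

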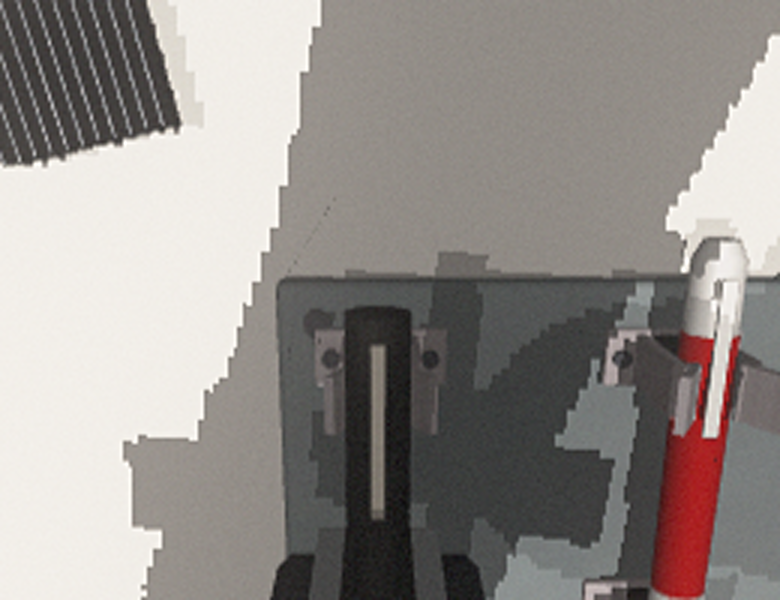

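Laterally the pen (crop column 377) sits about 0.8 mm left of the clip middle (crop column 381). I'll check the lengthwise position against the rear clip and the plate edge.

```bash
python3 - <<'E'
from m import *
c=get('wrist'); s=bot.state(); P=cloud(c); e=np.array([.9973,.0735,0]); n=np.array([-.0735,.9973,0])
E=np.array(c['extrinsics']); print('cam',np.round(E[:3,3],4),'TCP e,n',s['eef_pos']@e*1e3,s['eef_pos']@n*1e3)
zt=s['eef_pos'][2]
for nm,u,v,h in [('rimL+x',239.5,204,.049),('rimR+x',275,204,.049),('plate-x',250,152.7,.010),('footR-x',276,170,.011),('pen rear low',256,162,zt+.005-.005),('pen rear mid',256,162,zt+.005)]:
    p=ray(c,u,v,h); print(nm,'e',round(p@e*1e3,1),'n',round(p@n*1e3,1))
# cloud pen along column
for v in range(160,190,3): print(v,np.round([P[v,256]@e*1e3,P[v,256]@n*1e3,P[v,256,2]*1e3],1))
# cloud jaws
m=np.zeros(P.shape[:2],bool); m[165:210,232:280]=1; Q=P[m]; Q=Q[(Q[:,2]>.03)&(Q[:,2]<.052)]; print('jaws e',np.percentile(Q@e*1e3,[2,98]),'n',np.percentile(Q@n*1e3,[2,98]),len(Q))
E
```

```text
cam [ 0.4361 -0.0907  0.2026] TCP e,n 509.28929695850246 -122.36501842391654
rimL+x e 485.2 n -132.0
rimR+x e 485.1 n -110.7
plate-x e 460.9 n -126.3
footR-x e 473.2 n -107.7
pen rear low e 457.4 n -122.2
pen rear mid e 456.4 n -122.2
160 [ 465.8 -122.1   11.3]
163 [ 457.5 -122.2   62. ]
166 [ 457.6 -122.2   68.5]
169 [ 458.8 -122.2   70.1]
172 [ 460.5 -122.2   69.4]
175 [ 461.8 -122.2   70.5]
178 [ 463.4 -122.2   70.3]
181 [ 464.7 -122.2   71.2]
184 [ 466.2 -122.2   71.4]
187 [ 467.6 -122.2   71.8]
jaws e [473.24130543 485.15992256] n [-132.84003441 -110.81083081] 363
```

The jaws are centred at e = 479.2, putting the pair centre at about 513.1. The pen's barrel middle is at 515.3. I'll move back 2 mm and 0.5 mm sideways, then start down.

Request:
step_arm(
  targets=[
    [-1, 1, 0.3, 0, 0],
    [-1, 2, 0.5, 2, 0],
    [-1, 2, 0.5, 6, 0],
    [-1, 2, 0.5, 10, 0],
    [-1, 2, 0.5, 13, 0],
    [-1, 2, 0.5, 14, 0],
    [-1, 2, 0.5, 15, 0],
    [-1, 2, 0.5, 16, 0],
    [-1, 2, 0.5, 16, 0],
  ],
)

```text
t: 9.43
eef_pos: [0.5145, -0.0841, 0.0431]
tcp_rot: [-0.037, 0.999, -0.0, 0.0]
force: [0.1, 0.5, 0.6]
gripper_width: 0.0089
finger_force: 80.2
```

Request:
step_arm(
  targets=[
    [-1, 0, 0, 1, 0],
    [-1, 0, 0, 2, 0],
    [-1, 0, 0, 3, 0],
    [-1, 0, 0, 4, 0],
  ],
)

```text
t: 9.93
eef_pos: [0.5152, -0.0842, 0.0401]
tcp_rot: [-0.037, 0.999, -0.0, 0.001]
force: [0.5, 0.2, 2.8]
gripper_width: 0.0092
finger_force: 80.5
```

Request:
step_arm(
  targets=[
    [-1, 0, 0, 1, 0],
    [-1, 0, 0, 2, 0],
    [-1, 0, 0, 3, 0],
    [-1, 0, 0, 4, 0],
  ],
)

```text
t: 10.42
eef_pos: [0.5139, -0.084, 0.0346]
tcp_rot: [-0.037, 0.999, -0.0, -0.0]
force: [0.4, -0.6, 2.2]
gripper_width: 0.0088
finger_force: 80.5
```

Request:
step_arm(
  targets=[
    [-1, 0, 0, 1, 0],
    [-1, 0, 0, 2, 0],
    [-1, 0, 0, 3, 0],
  ],
)

```text
t: 10.8
eef_pos: [0.5139, -0.0841, 0.0317]
tcp_rot: [-0.037, 0.999, -0.0, -0.0]
force: [-0.1, -0.2, 2.8]
gripper_width: 0.0093
finger_force: 80.5
```

Request:
step_arm(
  targets=[
    [-1, 0, 0, 1, 0],
    [-1, 0, 0, 2, 0],
    [-1, 0, 0, 3, 0],
  ],
)

```text
t: 11.18
eef_pos: [0.5134, -0.0837, 0.028]
tcp_rot: [-0.037, 0.999, 0.0, -0.001]
force: [-0.6, 1.2, 1.6]
gripper_width: 0.0091
finger_force: 81.6
```

Request:
step_arm(
  targets=[
    [-1, 0, 0, 0.7, 0],
    [-1, 0, 0, 1.3, 0],
  ],
)

```text
t: 11.42
eef_pos: [0.5139, -0.0838, 0.0271]
tcp_rot: [-0.037, 0.999, 0.0, -0.0]
force: [1.2, 0.3, 0.8]
gripper_width: 0.0088
finger_force: 85.9
```

Request:
step_arm(
  targets=[
    [-1, 0, 0, 0.5, 0],
    [-1, 0, 0, 1, 0],
  ],
)

```text
t: 11.68
eef_pos: [0.514, -0.084, 0.0264]
tcp_rot: [-0.037, 0.999, 0.0, -0.0]
force: [-0.5, -2.0, -2.4]
gripper_width: 0.0087
finger_force: 87.3
```

```bash
python3 - <<'E'
from m import *
c,s,M=show('w6'); P=cloud(c); e=np.array([.9973,.0735,0]); n=np.array([-.0735,.9973,0]); im=c['color']
for v in range(155,215,5): print(v,np.round([P[v,256]@e*1e3,P[v,256]@n*1e3,P[v,256,2]*1e3],1),im[v,256])
cv2.imwrite('pics/c6.png',cv2.resize(im[100:280,170:350],None,fx=3.3,fy=3.3,interpolation=cv2.INTER_CUBIC))
E
```

```text
tcp [ 0.5141 -0.084   0.0264] toolx yaw -175.73 tilt [-1.e-04  1.e-04 -1.e+00] j [-0.29  0.09 -0.26  1.21  0.   -0.37] F [-0.09  1.41  0.21]
155 [ 455.6 -121.2   -0.5] [134 143 145]
160 [ 4.587e+02 -1.212e+02 -2.000e-01] [133 137 142]
165 [ 461.9 -121.2   -0.5] [ 91  95 102]
170 [ 462.6 -121.3   10.5] [75 78 74]
175 [ 459.3 -121.3   36.1] [31 30 32]
180 [ 460.8 -121.3   40. ] [44 48 48]
185 [ 425.7 -121.7  169.3] [88 97 99]
190 [ 465.7 -121.3   40.7] [114 122 129]
195 [ 468.2 -121.3   41.1] [114 122 130]
200 [ 471.  -121.3   40.6] [110 121 128]
205 [ 473.7 -121.3   40.4] [108 117 127]
210 [ 476.5 -121.3   40.2] [112 121 126]
```

View pics/c6.png

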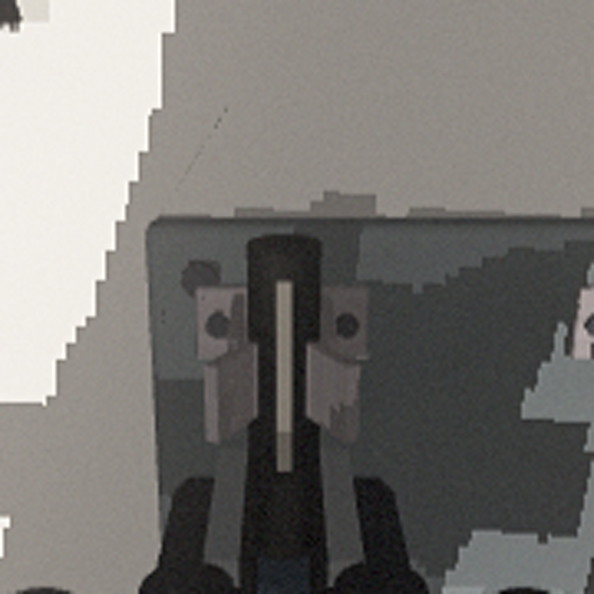

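The lips now appear to lie over the barrel. The pen may have shifted slightly in the grip, so I'll quantify its position against the clips.

```bash
python3 - <<'E'
from m import *
c=get('wrist'); s=bot.state(); P=cloud(c); e=np.array([.9973,.0735,0]); n=np.array([-.0735,.9973,0]); im=c['color']
print('TCP e,n,z',s['eef_pos']@e*1e3,s['eef_pos']@n*1e3,s['eef_pos'][2]*1e3)
print('col gray',[(v,int(im[v,256].max()),round(P[v,256,2]*1e3,1)) for v in range(162,182)])
for h in (.026,.032,.038): p=ray(c,256,170.8,h); print('rear',h,p@e*1e3)
m=np.zeros(P.shape[:2],bool); m[185:240,225:285]=1; m&=(im.max(2)>75); Q=P[m]; Q=Q[(Q[:,2]>.042)&(Q[:,2]<.053)]; print('jaws e',np.percentile(Q@e*1e3,[2,50,98]),'n',np.percentile(Q@n*1e3,[2,98]),'z',np.percentile(Q[:,2]*1e3,[2,98]),len(Q))
for v in range(165,240,5):
  print(v,[ (u,int(P[v,u,2]*1e3)) for u in range(229,283,3)])
p=ray(c,256,165.7,.01); print('plate -x',p@e*1e3)
E
```

```text
TCP e,n,z 506.48314888846204 -121.50865644438662 26.365476621235068
col gray [(162, 144, np.float64(0.3)), (163, 137, np.float64(0.4)), (164, 110, np.float64(0.4)), (165, 101, np.float64(0.6)), (166, 68, np.float64(5.7)), (167, 62, np.float64(9.4)), (168, 71, np.float64(9.1)), (169, 87, np.float64(10.2)), (170, 80, np.float64(9.6)), (171, 66, np.float64(10.8)), (172, 38, np.float64(29.8)), (173, 38, np.float64(31.7)), (174, 37, np.float64(34.8)), (175, 38, np.float64(35.2)), (176, 36, np.float64(38.1)), (177, 45, np.float64(38.7)), (178, 42, np.float64(38.0)), (179, 41, np.float64(39.2)), (180, 44, np.float64(38.9)), (181, 46, np.float64(39.6))]
rear 0.026 459.4446400439699
rear 0.032 458.03090582937034
rear 0.038 456.61717161477077
jaws e [473.24266917 477.9175701  484.61244176] n [-132.91911695 -111.20458406] z [42.25491415 50.24367573] 476
165 [(229, 0), (232, 0), (235, 0), (238, 0), (241, 0), (244, 0), (247, 0), (250, 0), (253, 0), (256, 0), (259, 0), (262, 0), (265, 1), (268, -1), (271, 0), (274, 0), (277, 0), (280, 0)]
170 [(229, 11), (232, 10), (235, 9), (238, 9), (241, 10), (
[... 2082 characters left out ...]
), (265, 41), (268, 44), (271, 46), (274, 48), (277, 49), (280, 9)]
225 [(229, 11), (232, 48), (235, 49), (238, 47), (241, 44), (244, 43), (247, 40), (250, 37), (253, 40), (256, 39), (259, 38), (262, 40), (265, 42), (268, 44), (271, 47), (274, 49), (277, 48), (280, 11)]
230 [(229, 11), (232, 47), (235, 50), (238, 48), (241, 45), (244, 10), (247, 37), (250, 38), (253, 40), (256, 40), (259, 39), (262, 37), (265, 34), (268, 10), (271, 47), (274, 48), (277, 48), (280, 9)]
235 [(229, 11), (232, 9), (235, 10), (238, 10), (241, 11), (244, 10), (247, 36), (250, 38), (253, 39), (256, 40), (259, 38), (262, 36), (265, 34), (268, 10), (271, 10), (274, 9), (277, 10), (280, 10)]
plate -x 460.1132852817646
```

Barrel top reads 37–38 mm, which is the seated height, and the lips at 40–41 mm lie over it. The barrel's rear is at e≈459 instead of 455, so it may sit about 4 mm too far forward. I'll cross-check with the top camera before correcting.

```bash
python3 - <<'E'
from m import *
c=get('top'); s=bot.state(); e=np.array([.9973,.0735,0]); n=np.array([-.0735,.9973,0]); im=c['color']; P=cloud(c)
E=np.array(c['extrinsics'])
def px(q): p=E[:3,:3].T@(q-E[:3,3]); return p[:2]/p[2]*c['f']+[c['cx'],c['cy']]
for nm,ee,h in (('rear455',455,.028),('rear459',459,.028),('plate-x',461,.01),('tip643',643,.033),('tip647',647,.033)): print(nm,px((ee*e-121.6*n)/1e3+[0,0,h]).round(2))
g=im.max(2)
for v in range(212,230): print(v,list(map(int,g[v,226:246])))
g=g[165:176] if 0 else g
print('tip'); 
for v in range(138,176,2): print(v,list(map(int,g[v,222:246])))
E
```

```text
rear455 [235.34 218.28]
rear459 [235.25 216.69]
plate-x [235.63 216.75]
tip643 [230.95 145.33]
tip647 [230.87 143.83]
212 [71, 69, 69, 71, 84, 83, 77, 63, 69, 115, 48, 58, 82, 102, 112, 111, 84, 91, 93, 106]
213 [70, 70, 69, 75, 90, 85, 75, 55, 68, 116, 51, 53, 83, 89, 84, 79, 74, 82, 92, 102]
214 [87, 85, 86, 85, 85, 75, 69, 56, 61, 100, 57, 54, 77, 89, 85, 68, 70, 81, 90, 97]
215 [90, 89, 90, 87, 85, 70, 69, 53, 53, 68, 58, 54, 77, 93, 91, 87, 89, 89, 91, 99]
216 [89, 89, 87, 88, 85, 70, 69, 53, 51, 52, 51, 55, 79, 90, 93, 93, 95, 93, 92, 97]
217 [89, 91, 89, 89, 86, 71, 67, 60, 48, 48, 54, 61, 71, 78, 79, 85, 83, 85, 88, 101]
218 [77, 81, 79, 77, 82, 80, 80, 79, 89, 88, 91, 101, 102, 112, 137, 139, 138, 139, 140, 141]
219 [107, 135, 136, 132, 103, 111, 137, 137, 138, 140, 137, 141, 142, 144, 150, 148, 149, 149, 149, 150]
220 [142, 145, 147, 146, 140, 141, 148, 147, 148, 148, 149, 148, 149, 148, 149, 149, 149, 148, 150, 151]
221 [145, 146, 147, 147, 145, 145, 147, 147, 146, 147, 148, 148, 147, 146, 148, 149, 143, 119, 149, 149]
222 [145, 148, 146, 146, 147, 148, 148, 146, 148, 148,
[... 2305 characters left out ...]
92, 57, 54, 53, 56, 57]
164 [119, 114, 96, 115, 114, 115, 114, 100, 72, 101, 116, 116, 118, 117, 99, 63, 77, 107, 69, 57, 55, 54, 56, 60]
166 [115, 101, 113, 115, 115, 113, 99, 71, 94, 117, 115, 116, 116, 106, 65, 64, 75, 81, 61, 55, 54, 54, 55, 65]
168 [100, 110, 118, 116, 117, 111, 81, 85, 115, 116, 117, 117, 110, 77, 64, 78, 103, 67, 57, 55, 54, 57, 63, 100]
170 [99, 120, 121, 121, 114, 83, 79, 118, 118, 116, 116, 115, 99, 60, 69, 90, 85, 59, 52, 57, 53, 58, 75, 140]
172 [120, 129, 125, 124, 107, 79, 109, 123, 120, 122, 120, 102, 64, 60, 66, 82, 66, 56, 60, 51, 55, 62, 106, 204]
174 [135, 131, 131, 126, 89, 88, 126, 126, 126, 122, 112, 76, 60, 64, 77, 83, 60, 56, 54, 55, 64, 66, 107, 202]
```

The top camera shows the pen's rear level with the plate edge (row 217.6), where it should overhang by 6 mm. That confirms about 4 mm too far forward. I'll slide it back along the clips while it's still gripped.

Request:
step_arm(
  targets=[
    [-1, 1, 0, 0, 0],
    [-1, 2, 0, 0, 0],
    [-1, 3, 0, 0, 0],
    [-1, 4, 0, 0, 0],
    [-1, 4, 0, 0, 0],
  ],
)

```text
t: 12.45
eef_pos: [0.51, -0.0844, 0.0265]
tcp_rot: [-0.037, 0.999, -0.0, -0.0]
force: [0.7, -0.6, -1.2]
gripper_width: 0.0091
finger_force: 87.3
```

```bash
cat > r.py <<'E'
from m import *
c=get('wrist'); s=bot.state(); P=cloud(c); e=np.array([.9973,.0735,0]); n=np.array([-.0735,.9973,0]); im=c['color']
print('TCP e,n,z',s['eef_pos']@e*1e3,s['eef_pos']@n*1e3,s['eef_pos'][2]*1e3,'F',np.round(s['force'],1),s['gripper_width'])
m=np.zeros(P.shape[:2],bool); m[120:260,225:290]=1; Q=P[m]; E_=Q@e*1e3; N=Q@n*1e3; Z=Q[:,2]*1e3
b=(Z>26)&(Z<36)&(E_>445)&(E_<471)&(abs(N+121.5)<5); print('pen rear e',np.percentile(E_[b],[2,10,25]) if b.any() else None)
k=(Z>44)&(Z<52)&(E_<490); print('jaws e',np.percentile(E_[k],[2,98]),'n',np.percentile(N[k],[2,98]))
t=(abs(abs(N+121.5)-2.5)<1)&(E_>462)&(Z>25)&(Z<60); 
for a in range(460,500,5): w=t&(abs(E_-a)<2.5); print(a,'top z',np.round(np.median(Z[w]),1) if w.any() else None,end=' ')
E
python3 r.py
```

```text
TCP e,n,z 502.5926216077573 -121.65640760989506 26.573354149813845 F [ 0.5  1.3 -1. ] 0.00873225903343038
pen rear e [455.53450264 455.64373153 455.79701562]
jaws e [473.25068417 485.10163273] n [-132.82331524 -110.75242814]
460 top z 37.5 465 top z 37.8 470 top z 37.6 475 top z 37.9 480 top z 38.0 485 top z 37.8 490 top z 37.8 495 top z 38.0
```

The rear is now at 455.5 (target 455.2) and the barrel is level at 38 mm. I'll let go and rise.

Request:
step_arm(
  targets=[
    [-0.7, 0, 0, 0, 0],
    [-0.4, 0, 0, 0, 0],
    [-0.3, 0, 0, 0, 0],
    [-0.3, 0, 0, 0, 0],
    [-0.3, 0, 0, 0, 0],
    [-0.3, 0, 0, -5, 0],
    [-0.3, 0, 0, -20, 0],
    [-0.3, 0, 0, -45, 0],
    [-0.3, 0, 0, -75, 0],
    [-0.3, 0, 0, -105, 0],
    [-0.3, 15, 0, -130, 0],
    [-0.3, 40, 0, -145, 0],
    [-0.3, 70, 0, -150, 0],
    [-0.3, 90, 0, -150, 0],
    [-0.3, 90, 0, -150, 0],
    [-0.3, 90, 0, -150, 0],
  ],
)

```text
t: 14.5
eef_pos: [0.4212, -0.0912, 0.1773]
tcp_rot: [-0.037, 0.999, -0.0, 0.001]
force: [0.6, -0.4, 0.7]
gripper_width: 0.0303
finger_force: 0.0
```

```bash
python3 - <<'E'
from m import *
c,s,M=show('w7'); P=cloud(c); e=np.array([.9973,.0735,0]); n=np.array([-.0735,.9973,0])
Q=P[c['range_z']>0]; E_=Q@e*1e3; N=Q@n*1e3; Z=Q[:,2]*1e3
t=(abs(N+121.7)<4)&(Z>20)&(Z<60)
for a in range(446,660,6): w=t&(abs(E_-a)<3); print(a,(np.round(np.median(Z[w]),1),np.round(np.median(N[w]),1)) if w.any() else None,end=' ')
b=t&(Z<36)&(Z>26); print('\nrear',np.percentile(E_[b&(E_<475)],[2,10]) if (b&(E_<475)).any() else None)
k=(Z>44)&(Z<53)&(abs(N+121.7)<14); 
for lo,hi in((465,495),(530,565)): w=k&(E_>lo)&(E_<hi); print(np.percentile(E_[w],[2,98]),np.percentile(N[w],[2,98]))
im=c['color']; p=((513*e-121.7*n)/1e3+[0,0,.03]); X=np.array(c['extrinsics']); q=X[:3,:3].T@(p-X[:3,3]); q=(q[:2]/q[2]*c['f']+[c['cx'],c['cy']]).astype(int); print(q)
a=im[max(0,q[1]-90):q[1]+90,max(0,q[0]-100):q[0]+100]; cv2.imwrite('pics/c7.png',cv2.resize(a,None,fx=3.3,fy=3.3,interpolation=cv2.INTER_CUBIC))
E
```

```text
tcp [ 0.4212 -0.0911  0.177 ] toolx yaw -175.72 tilt [ 1.2e-03 -3.0e-04 -1.0e+00] j [-0.37 -0.21 -0.25  1.53  0.   -0.44] F [ 0.55  0.1  -0.28]
446 None 452 (np.float64(33.1), np.float64(-121.3)) 458 (np.float64(37.5), np.float64(-121.3)) 464 (np.float64(37.5), np.float64(-121.3)) 470 (np.float64(37.6), np.float64(-121.3)) 476 (np.float64(37.7), np.float64(-121.3)) 482 (np.float64(38.2), np.float64(-121.2)) 488 (np.float64(38.0), np.float64(-121.2)) 494 (np.float64(38.1), np.float64(-121.2)) 500 (np.float64(39.0), np.float64(-121.2)) 506 (np.float64(38.5), np.float64(-121.8)) 512 (np.float64(37.1), np.float64(-121.8)) 518 (np.float64(37.1), np.float64(-122.4)) 524 (np.float64(37.3), np.float64(-121.2)) 530 (np.float64(37.0), np.float64(-121.8)) 536 (np.float64(37.1), np.float64(-121.8)) 542 (np.float64(37.2), np.float64(-121.8)) 548 (np.float64(37.0), np.float64(-122.4)) 554 (np.float64(37.4), np.float64(-121.8)) 560 (np.float64(37.1), np.float64(-121.1)) 566 (np.float64(37.1), np.float64(-122.4)) 572 (np.float64(37.3), np.float64(-121.7)) 578 (np.float64(37.4), np.float64(-121.1)) 584 (np.float64(36.6), np.float64(-121.7)) 590 (np.float64(35.8), np.float64(-122.4)) 596 (np.float64(32.6), np.float64(-121.7)) 602 (np.float64(32.8), np.float64(-121.7)) 608 (np.float64(33.5), np.float64(-121.7)) 614 (np.float64(33.1), np.float64(-121.1)) 620 (np.float64(34.6), np.float64(-122.4)) 626 (np.float64(35.2), np.float64(-121.7)) 632 (np.float64(34.4), np.float64(-121.7)) 638 (np.float64(27.6), np.float64(-121.7)) 644 None 650 None 656 None 
rear [454.12462474 454.22684599]
[473.23830771 485.18241509] [-132.45315717 -111.20954077]
[540.76526673 553.22975492] [-131.92102902 -110.39184673]
[255 260]
```

View pics/c7.png

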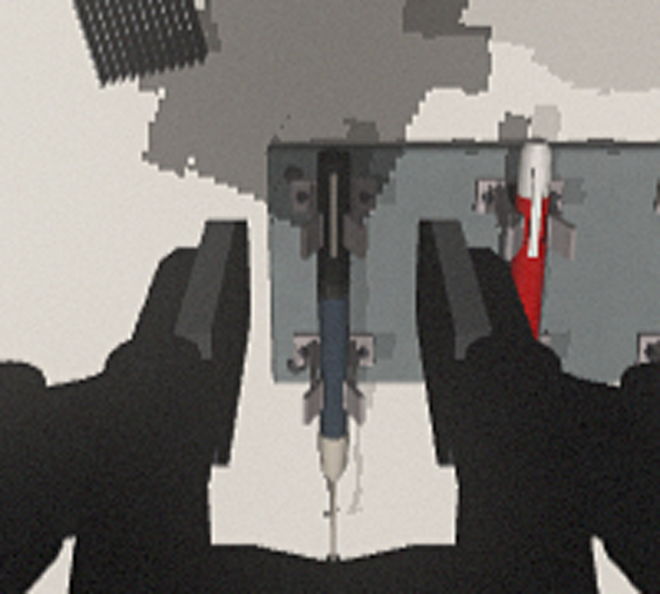

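The picture shows the pen seated in both clips at a level 37–38 mm. It is centred within about 1 mm, with its nozzle at crop (333,555) pointing the same way as the bristles. The gripper is clear, so I'll hand in.

```bash
python3 -c "
from bench import bot
print(bot.close_job())"
```

```text
the job is handed in; nothing more can be done
None
```

The vacuum pen is snapped home in both empty clips, centred to about 1 mm with its nozzle pointing the same way as the brush bristles; I let go, moved the gripper clear, never touched the heatsink, jar or reel, and handed the job in at about 15 s.

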